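Line up the popcorn shakers by height

TASK

Line up the four white ceramic shakers on the cork discs of the white-painted pine strip in order of height, one standing upright and centred on each disc: the tallest on the disc at the end nearest the red popper, stepping down to the shortest at the far end. Set them down gently without dropping any or tipping one over, and leave the glass jar where it stands.

Things in the scene. Friction and masses are not known exactly. Their poses are not given: they have to be found in the camera images.
- shaker_1: the shortest of four loose round white ceramic shakers with domed steel tops: 60 mm tall in all, a plain upright cylinder 42 mm in diameter up to 48 mm, above that the narrower steel top; about 110 g. Origin: centre of its underside, z up. At the start it stands on the table, between the robot and the strip, at least 110 mm (centre to centre) from the other shakers and the jar.
- shaker_2: the second shortest of four loose round white ceramic shakers with domed steel tops: 78 mm tall in all, a plain upright cylinder 46 mm in diameter up to 66 mm, above that the narrower steel top; about 160 g. Origin: centre of its underside, z up. At the start it stands on the table, between the robot and the strip, at least 110 mm (centre to centre) from the other shakers and the jar.
- shaker_3: the second tallest of four loose round white ceramic shakers with domed steel tops: 96 mm tall in all, a plain upright cylinder 50 mm in diameter up to 84 mm, above that the narrower steel top; about 210 g. Origin: centre of its underside, z up. At the start it stands on the table, between the robot and the strip, at least 110 mm (centre to centre) from the other shakers and the jar.
- shaker_4: the tallest of four loose round white ceramic shakers with domed steel tops: 114 mm tall in all, a plain upright cylinder 54 mm in diameter up to 102 mm, above that the narrower steel top; about 270 g. Origin: centre of its underside, z up. At the start it stands on the table, between the robot and the strip, at least 110 mm (centre to centre) from the other shakers and the jar.
- mark_a: cork disc 74 mm in diameter, 4 mm thick, at the left end (as the robot sees it, towards +y) of a row of four like discs about 110 mm apart, fixed on a white-painted pine strip (100 x 450 mm, 18 mm thick) that lies crosswise in front of the robot, a little turned. Origin: centre of the disc's underside, 18 mm above the table, so its top is 22 mm above the table; z up, y along the strip to the left.
- mark_b: cork disc 74 mm in diameter, 4 mm thick, second from the left of a row of four like discs about 110 mm apart, fixed on a white-painted pine strip (100 x 450 mm, 18 mm thick) that lies crosswise in front of the robot, a little turned. Origin: centre of the disc's underside, 18 mm above the table, so its top is 22 mm above the table; z up, y along the strip to the left.
- mark_c: cork disc 74 mm in diameter, 4 mm thick, third from the left of a row of four like discs about 110 mm apart, fixed on a white-painted pine strip (100 x 450 mm, 18 mm thick) that lies crosswise in front of the robot, a little turned. Origin: centre of the disc's underside, 18 mm above the table, so its top is 22 mm above the table; z up, y along the strip to the left.
- mark_d: cork disc 74 mm in diameter, 4 mm thick, at the right end (towards -y) of a row of four like discs about 110 mm apart, fixed on a white-painted pine strip (100 x 450 mm, 18 mm thick) that lies crosswise in front of the robot, a little turned. Origin: centre of the disc's underside, 18 mm above the table, so its top is 22 mm above the table; z up, y along the strip to the left.
- popper: the red plastic air popper, 262 mm tall, 170 mm across, with a chute to one side and a handle to the other; it stands fixed on the table beyond one end of the strip, on the left (+y) or the right (-y); a white canister with a dark wooden lid stands beyond the other end (190 mm tall, 164 mm across). Two bowls and a scoop lie beyond the strip, a timer and a small box far out at the sides of the shakers. Origin: centre of its foot, z up.
- jar: closed glass jar with a brass twist cap, 68 mm in diameter, 110 mm tall, loose, standing among the shakers; not to be moved. Origin: centre of its underside, z up.
Mind the look-alikes: they are no part of the job. Leave any blue or purple look-alike of the shaker_4 alone.

How it is judged:
At the end, for the whole second after the job is handed in: Each shaker stands upright (within about 4 degrees), released and at rest on its own cork disc, its centre within 14 mm of the disc's centre: the tallest on the end disc on the popper's side, then in order of height to the shortest on the other end disc (((world y of popper above 0 m and horizontal distance between shaker_1 and mark_d below 0.014 m and horizontal distance between shaker_2 and mark_c below 0.014 m and horizontal distance between shaker_3 and mark_b below 0.014 m and horizontal distance between shaker_4 and mark_a below 0.014 m) or (world y of popper below 0 m and horizontal distance between shaker_1 and mark_a below 0.014 m and horizontal distance between shaker_2 and mark_b below 0.014 m and horizontal distance between shaker_3 and mark_c below 0.014 m and horizontal distance between shaker_4 and mark_d below 0.014 m)) and height (world z) of shaker_1 between 0.018 and 0.027 m and angle between each of shaker_1, shaker_2, shaker_3, shaker_4's own z axis and vertical below 0.08 rad and linear speed of each of shaker_1, shaker_2, shaker_3, shaker_4 below 0.02 m/s and angular speed of each of shaker_1, shaker_2, shaker_3, shaker_4 below 0.2 rad/s and height (world z) of shaker_2 between 0.018 and 0.027 m and height (world z) of shaker_3 between 0.018 and 0.027 m and height (world z) of shaker_4 between 0.018 and 0.027 m); the robot touches nothing.
It fails at once if a shaker is tipped over (leans more than about 35 degrees) (angle between any of shaker_1, shaker_2, shaker_3, shaker_4's own z axis and vertical above 0.6 rad).
It fails at once if a shaker is dropped onto a disc (comes down on it faster than 0.5 m/s) ((horizontal distance between shaker_1 and mark_a below 0.035 m and height (world z) of shaker_1 between 0.016 and 0.036 m and linear speed of shaker_1 above 0.5 m/s) or (horizontal distance between shaker_1 and mark_b below 0.035 m and height (world z) of shaker_1 between 0.016 and 0.036 m and linear speed of shaker_1 above 0.5 m/s) or (horizontal distance between shaker_1 and mark_c below 0.035 m and height (world z) of shaker_1 between 0.016 and 0.036 m and linear speed of shaker_1 above 0.5 m/s) or (horizontal distance between shaker_1 and mark_d below 0.035 m and height (world z) of shaker_1 between 0.016 and 0.036 m and linear speed of shaker_1 above 0.5 m/s) or (horizontal distance between shaker_2 and mark_a below 0.035 m and height (world z) of shaker_2 between 0.016 and 0.036 m and linear speed of shaker_2 above 0.5 m/s) or (horizontal distance between shaker_2 and mark_b below 0.035 m and height (world z) of shaker_2 between 0.016 and 0.036 m and linear speed of shaker_2 above 0.5 m/s) or (horizontal distance between shaker_2 and mark_c below 0.035 m and height (world z) of shaker_2 between 0.016 and 0.036 m and linear speed of shaker_2 above 0.5 m/s) or (horizontal distance between shaker_2 and mark_d below 0.035 m and height (world z) of shaker_2 between 0.016 and 0.036 m and linear speed of shaker_2 above 0.5 m/s) or (horizontal distance between shaker_3 and mark_a below 0.035 m and height (world z) of shaker_3 between 0.016 and 0.036 m and linear speed of shaker_3 above 0.5 m/s) or (horizontal distance between shaker_3 and mark_b below 0.035 m and height (world z) of shaker_3 between 0.016 and 0.036 m and linear speed of shaker_3 above 0.5 m/s) or (horizontal distance between shaker_3 and mark_c below 0.035 m and height (world z) of shaker_3 between 0.016 and 0.036 m and linear speed of shaker_3 above 0.5 m/s) or (horizontal distance between shaker_3 and mark_d below 0.035 m and height (world z) of shaker_3 between 0.016 and 0.036 m and linear speed of shaker_3 above 0.5 m/s) or (horizontal distance between shaker_4 and mark_a below 0.035 m and height (world z) of shaker_4 between 0.016 and 0.036 m and linear speed of shaker_4 above 0.5 m/s) or (horizontal distance between shaker_4 and mark_b below 0.035 m and height (world z) of shaker_4 between 0.016 and 0.036 m and linear speed of shaker_4 above 0.5 m/s) or (horizontal distance between shaker_4 and mark_c below 0.035 m and height (world z) of shaker_4 between 0.016 and 0.036 m and linear speed of shaker_4 above 0.5 m/s) or (horizontal distance between shaker_4 and mark_d below 0.035 m and height (world z) of shaker_4 between 0.016 and 0.036 m and linear speed of shaker_4 above 0.5 m/s)).
It fails at once if the glass jar is moved by more than 30 mm or tipped (distance of jar from where it was at the start of the episode above 0.03 m or angle between jar's own z axis and vertical above 0.4 rad).
It also fails if it takes over 112 s, if anything falls off the work surface, if the arm or the gripper's body presses on something with over 40 N, if the wrist force passes 120 N, or if a joint passes its speed limit or range.

ROBOT

A 7-joint arm with a two-finger parallel gripper is mounted at the origin on the work surface. World frame = base frame: x ahead of the robot, y to its left, z up, the work surface at z = 0. Lengths are in m, angles in rad, forces in N, time in s.
With the tool pointing down it reaches from about 0.4 to 0.875 m from the base axis. Payload 19.3 kg.
Tool frame: the origin (TCP) lies on the centre line of the jaws, within the pads' length; the fingertips stand 8 mm ahead of it and the grasp point (between the pads) lies 11 mm behind it; z points along the fingers, y is the line along which they close (so a half turn about z gives the same grasp; the last joint's range is limited). The gripper opens to 85 mm and grips with 20 to 120 N. Pads are 22 mm wide; open, the fingers measure 114 mm over their backs; the gripper's body (76 mm by 85 mm) begins 54 mm behind the grasp point. The pads swing forward as they close: fully open they stand 13 mm farther back than shut.
Start: joints at [1.238, 0.521, -0.036, 1.599, 0.021, 1.021, -0.113], TCP at [0.162, -0.604, 0.239] pointing down, gripper open.
Joint ranges: [-2.91, 2.91], [-0.3, 2.13], [-1.5, 1.42], [0.17, 2.43], [-1.26, 4.41], [0.16, 1.93], [-2.52, 2.52]. Speed limits (rad/s): [1.89, 1.89, 2.39, 2.39, 3.01, 3.01, 3.01].

INTERFACE

Orientations are given as [roll, pitch, yaw] about the fixed x, y, z axes, in that order (R = Rz(yaw) Ry(pitch) Rx(roll)).
In Python, from workcell import status, grab_frame, camera_params, bot, search_frame, silhouettes gives the robot as it stands.
- The arm moves only by the shell command python3 -m creep 'ROWS' [FORCE]. ROWS is JSON, a list of rows, each a list of 5 numbers: the shift along the tool's x, y, z in units of 60 mm (1.0 is 60 mm), then the turn about the tool's z in units of 8 degrees (1.0 is 8 degrees), then the opening, from 0 (shut) to 1 (fully open). In form: [[x, y, z, twist, hand], ...]. A call has 1 to 5 rows; each row is the pose to reach, as a shift and turn from the pose commanded when the call began, along the tool's axes at that moment; what a row does not reach only later rows make up. A row lasts 1/8 s, in which the tool goes at most 62.5 mm and 10.7 degrees, less where a joint would pass 70% of its speed; a pose out of reach is approached as far as the arm can. A call with a gripper value outside its range is refused whole. The fingers move at their own pace and stop on an object; FORCE is the grip in N (left out, the last holds). Time passes only in rows, so rows that repeat a pose let the fingers close. It gives the time, the measured TCP pose, the force, the opening and the grip force at its end, in the units of the state.
- status.observe(): the state, without advancing time (a new reading comes with each control period).
- grab_frame(name): name is "scene" or "top" or "wrist"; returns the picture (384x512x3 uint8, blue, green, red); there is no depth.
- camera_params(name): a dict with "K" (3x3 intrinsics, pixels), "k1" (the pictures are not rectified: a ray, as slopes to the right and down, at radius r is drawn at 1 + k1 r^2 times it, then the intrinsics apply), "rvec" (rotation vector, rad) and "tvec" (3), from world to camera coordinates, as OpenCV has them; the wrist camera has in their place "tool_from_camera" (4x4, takes a point from camera to tool coordinates, whose origin is the TCP and whose axes are the flange's). Camera axes: x right, y down, z forward; pixel columns grow to the right and rows downward; lengths in m; the calibration is good to about 2 mm. A picture is of the moment at which its call begins: read the wrist's pose just before it. camera_params takes no time and is no camera call.
- bot.job_done(): hands the job in; it is judged then, once.
Trained networks look in the newest picture that a camera, given by its name, has taken for a name from the list of things; names that differ only in an ending like _2 or _b are one class to them, and where a whole thing is asked for, a point or a joint stands for the part that bears it (a point fixed in the world has none). Each returns a list of dicts, best first, with "p" (0 to 1); they miss things now and then, are a little off and sometimes report something else, mostly with a low value. They report only what shows in the picture. A call takes as long as a camera call. They do not tell look-alikes from the thing itself.
- search_frame(camera, name): "extent" ([left, top, right, bottom] as shares, 0 to 1, of the picture: columns of its width, rows of its height, round what is visible of it).
- silhouettes(camera, name): "mask" (384x512 bool, what is visible of it) and "extent" ([left, top, right, bottom] as shares, 0 to 1, of the picture: columns of its width, rows of its height, round what is visible of it).
The state is a dict: "clock": time; "qpos": joint angles; "qd": joint speeds; "joint_efforts": joint torques, N m; "position": TCP position; "tool_rot": TCP orientation; "force": force on the tool from outside, world axes, zero at the start; "moment": the same for the moment, N m; "grip_width": finger opening in m; "finger_force": force on a finger pad.
Only numpy, scipy, OpenCV 4.12 (cv2) and the standard library are available. Lean on these libraries where they do the work, as an engineer would, in place of code of your own. Each camera call takes 0.05 s, during which the arm holds its last target. There are 200 camera calls.

## Working session

There is one attempt and no reset: what is moved stays moved. The work goes in short steps, Python scripts to look and compute and a shell command to move; the robot and the scene stay as the last step left them, time stands still between calls to the robot, and variables do not carry over. Pictures are saved under pics/ and viewed, at most 14 in all, crops included, and the job is handed in when it is done.

```bash
mkdir -p pics; ls; python3 - <<'E'
from workcell import *
import cv2,numpy as np
s=status.observe();print(s['clock'],s['position'],s['tool_rot'],s['grip_width'])
for c in ('top','scene'):
    im=grab_frame(c);cv2.imwrite(f'pics/{c}0.png',im)
    p=camera_params(c);print(c,p)
    for n in ('shaker_1','mark_a','popper','jar'):
        for d in silhouettes(c,n):
            m=d['mask'];ys,xs=np.nonzero(m)
            print(n,round(d['p'],2),np.round(np.array(d['extent'])*[512,384,512,384],1),round(xs.mean(),1),round(ys.mean(),1),len(xs))
print(camera_params('wrist'))
E
```

```text
pics
0.0 [ 0.16225152 -0.60323158  0.23872771] [-3.14045269e+00  8.57893278e-05  2.62801505e-01] 0.08568476541319078
top {'K': array([[375.45702487,   0.        , 258.85104692],
       [  0.        , 375.45702487, 190.5113509 ],
       [  0.        ,   0.        ,   1.        ]]), 'k1': -0.09044658113971452, 'rvec': array([ 2.17016633, -2.11147318,  0.1244157 ]), 'tvec': array([0.01743742, 0.47165681, 1.21102804])}
shaker_1 0.79 [214.2 186.8 231.8 200.6] 223.7 191.0 207
shaker_1 0.77 [300.6 222.5 320.1 237.9] 308.5 228.6 291
shaker_1 0.74 [338.1 249.9 357.1 264.7] 347.6 254.2 279
shaker_1 0.69 [349.  201.6 367.1 212.1] 356.4 205.5 175
shaker_1 0.67 [297.1 182.3 317.8 201.9] 308.2 192.7 305
shaker_1 0.59 [177.7 186.8 194.  201.5] 186.9 194.6 167
shaker_1 0.33 [288.  142.9 310.3 160.8] 299.2 152.0 361
mark_a 0.92 [321.5 137.3 344.2 159.7] 329.1 148.4 389
mark_a 0.83 [224.5 149.6 241.4 172.9] 233.0 159.4 332
mark_a 0.61 [288.9 142.4 309.8 162.1] 299.5 152.0 380
mark_a 0.59 [255.4 145.6 277.  169.2] 266.2 155.2 401
jar 0.81 [264.3 185.8 279.4 211.8] 271.5 199.2 376
scene {'K': array([[36
[... 846 characters left out ...]
76 [345.7 211.5 454.2 343.6] 400.2 276.0 10076
jar 0.82 [241.2 165.1 264.2 201.6] 252.1 182.0 750
jar 0.15 [182.5 201.6 209.8 218.7] 196.0 208.4 341
{'K': array([[327.54741895,   0.        , 251.91424922],
       [  0.        , 327.54741895, 190.29172384],
       [  0.        ,   0.        ,   1.        ]]), 'k1': 0.0018343494111205795, 'tool_from_camera': array([[-1.44677113e-03, -9.50193986e-01, -3.11655732e-01,
         7.98982701e-02],
       [ 9.99998877e-01, -1.25324777e-03, -8.21229923e-04,
        -6.17878107e-04],
       [ 3.89745884e-04, -3.11656570e-01,  9.50194733e-01,
        -1.33522510e-01],
       [ 0.00000000e+00,  0.00000000e+00,  0.00000000e+00,
         1.00000000e+00]])}
```

```bash
python3 - <<'E'
import cv2
a=cv2.imread('pics/top0.png');cv2.imwrite('pics/top0c.png',cv2.resize(a[100:300,130:396],None,fx=3,fy=3,interpolation=cv2.INTER_CUBIC))
a=cv2.imread('pics/scene0.png');cv2.imwrite('pics/scene0c.png',cv2.resize(a[100:300,130:396],None,fx=3,fy=3,interpolation=cv2.INTER_CUBIC))
E
```

```text
(no output)
```

View pics/top0c.png

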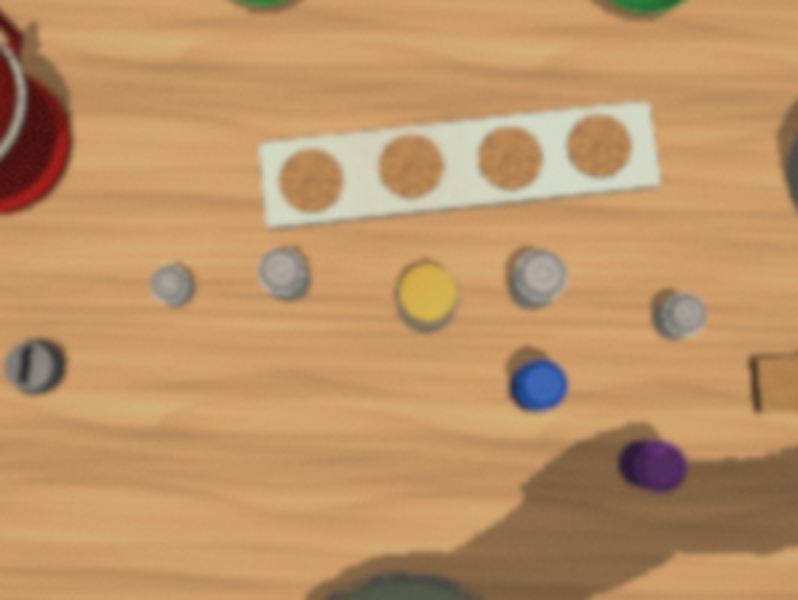

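View pics/scene0c.png

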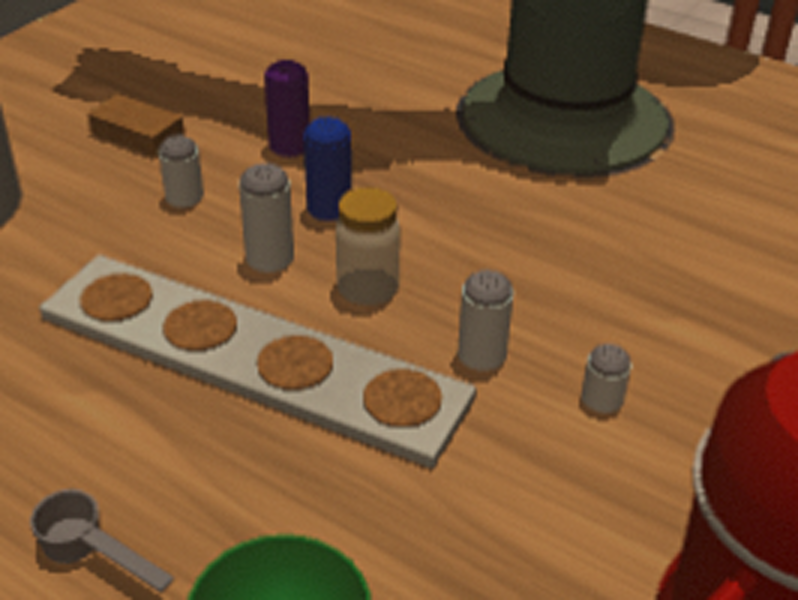

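Top crop (full-image pixels): sh1 (187,195), sh3 (225,191), jar (272,198), sh4 (309,192) and sh2 (357,205). The popper is on the left, so sh4 goes to mark_a. Lookalikes to avoid are the blue (309,228) and purple (348,255) cylinders. The white ones match the description, and both views agree on the heights.

```bash
cat > h.py <<'E'
from workcell import *
import cv2,numpy as np
from scipy.optimize import least_squares
from scipy.spatial.transform import Rotation as R
H={1:(.060,.048,.042),2:(.078,.066,.046),3:(.096,.084,.050),4:(.114,.102,.054)}
def cyl(n,base=0.):
    h,c,d=H[n];t=np.linspace(0,2*np.pi,40)
    f=lambda r,z:np.c_[r*np.cos(t),r*np.sin(t),0*t+z+base]
    return np.vstack([f(d/2,0),f(d/2,c),f(d/2*.8,h-.006),f(.3*d/2,h)])
def cam(c,s=None):
    p=camera_params(c);D=np.array([p['k1'],0,0,0])
    if c!='wrist': return p['rvec'],p['tvec'],p['K'],D
    T=np.eye(4);T[:3,:3]=R.from_euler('xyz',s['tool_rot']).as_matrix();T[:3,3]=s['position']
    T=np.linalg.inv(T@p['tool_from_camera'])
    return cv2.Rodrigues(T[:3,:3])[0],T[:3,3],p['K'],D
def proj(P,C): return cv2.projectPoints(np.asarray(P,float),*C)[0][:,0]
def box(n,xy,C,base=0.):
    q=proj(cyl(n,base)+[*xy,0],C);return np.r_[q.min(0),q.max(0)]
def back(uv,z,C):
    rv,t,K,D=C;q=cv2.undistortPoints(np.array([[uv]],float),K,D)[0,0]
    M=cv2.Rodrigues(np.asarray(rv,float))[0];o=-M.T@t;d=M.T@np.r_[q,1];return (o+d*(z-o[2])/d[2])[:2]
E
python3 - <<'E'
from h import *
t,s=cam('top'),cam('scene')
B={1:([177.7,186.8,194,201.5],[321.6,217.1,340,238.8]),3:([214.2,186.8,231.8,200.6],[282.8,190.5,303.2,223.2]),
4:([297.1,182.3,317.8,201.9],[208.4,156.1,228.9,191.4]),2:([349,201.6,367.1,212.1],[179.5,143.5,200.1,165.6])}
for n,(a,b) in B.items():
    o=[]
    for w in ((1,1),(1,0),(0,1)):
        r=least_squares(lambda x:np.r_[w[0]*(box(n,x,t)-a),w[1]*(box(n,x,s)-b)],[.5,0],loss='soft_l1');o.append(r.x)
    print(n,np.round(o,4).tolist(),r.cost)
for k,u,v in zip('abcd',[(233,159.4),(266.2,155.2),(299.5,152),(329.1,148.4)],[(263.8,232.8),(228.1,220.6),(196.3,208.1),(168,199.2)]):
    print(k,np.round([back(u,.022,t),back(v,.022,s)],4).tolist())
print('jar',back((271.5,195),.11,t),'blue',back((309,228),.114,t))
E
```

```text
1 [[0.4551, 0.2726], [0.4531, 0.2746], [0.4586, 0.2713]] 0.7437547984831698
3 [[0.4597, 0.1466], [0.4539, 0.1467], [0.4607, 0.1462]] 0.56783936368988
4 [[0.4666, -0.1276], [0.466, -0.1272], [0.4676, -0.1285]] 0.8141767962566271
2 [[0.4193, -0.2979], [0.4231, -0.2973], [0.4195, -0.3045]] 4.262034163775246
a [[0.5765, 0.1212], [0.5804, 0.1232]]
b [[0.5937, 0.0092], [0.5987, 0.0105]]
c [[0.6077, -0.1033], [0.6107, -0.102]]
d [[0.623, -0.2038], [0.6299, -0.2022]]
jar [ 0.44736339 -0.01096394] blue [ 0.34840514 -0.12777504]
```

```bash
python3 -m creep '[[0,0,0,1.0,1],[0,0,0,1.88,1]]' 30
```

```text
clock: 0.75
position: [0.1623, -0.6035, 0.2393]
tool_rot: [-3.142, -0.0, -0.004]
force: [-0.3, -0.5, -0.2]
grip_width: 0.0854
finger_force: 0.0
```

```bash
python3 -m creep '[[0.5,-0.8,-0.1,0,1],[1.0,-1.6,-0.2,0,1],[1.5,-2.4,-0.3,0,1],[2.0,-3.2,-0.4,0,1],[2.5,-4.0,-0.5,0,1]]' | head -2;
python3 -m creep '[[0.5,-0.8,-0.1,0,1],[1.0,-1.6,-0.2,0,1],[1.5,-2.4,-0.3,0,1],[2.0,-3.2,-0.4,0,1],[2.5,-4.0,-0.5,0,1]]'| head -2;
python3 -m creep '[[0.5,-0.8,0,0,1],[1.0,-1.6,0,0,1],[1.0,-1.6,0,0,1],[1.0,-1.6,0,0,1]]'
python3 - <<'E'
from h import *
s=status.observe();print(s['position'],s['tool_rot'])
im=grab_frame('wrist');cv2.imwrite('pics/w1.png',im);C=cam('wrist',s)
g={1:(.455,.2726),3:(.4597,.1466),4:(.4666,-.1276),2:(.4193,-.298)}
for d in silhouettes('wrist','shaker_1'):
    e=np.array(d['extent'])*[512,384,512,384];print(round(d['p'],2),e.round(1))
    for n,x0 in g.items():
        b=box(n,x0,C)
        if np.abs(b-e).max()<35:
            r=least_squares(lambda x:box(n,x,C)-e,x0,loss='soft_l1');print('  shaker',n,r.x.round(4),r.fun.round(1))
for d in silhouettes('wrist','mark_a'):
    y,x=np.nonzero(d['mask']);e=np.array(d['extent'])*[512,384,512,384];print('mark',round(d['p'],2),len(x),back((x.mean(),y.mean()),.022,C).round(4),back(((e[0]+e[2])/2,(e[1]+e[3])/2),.022,C).round(4))
E
```

```text
clock: 1.38
position: [0.3131, -0.3619, 0.2697]
clock: 2.0
position: [0.463, -0.1218, 0.2998]
clock: 2.5
position: [0.5219, -0.0278, 0.2992]
tool_rot: [3.141, 0.0, 0.0]
force: [-0.6, -0.3, -0.5]
grip_width: 0.0852
finger_force: 0.0
[ 0.52193725 -0.02783574  0.29915261] [3.14129659e+00 4.75954996e-04 2.47452831e-04]
0.95 [  0.6 185.2  48.7 228.3]
  shaker 1 [0.4458 0.271 ] [-1.8  0.4  6.  -0.3]
0.95 [ 78.7 171.  145.5 232.5]
  shaker 3 [0.4613 0.1459] [ 0.   0.8 -0.1 -0.7]
0.94 [420.3 199.  484.7 247. ]
  shaker 2 [ 0.4269 -0.2895] [ 0.  -2.4 -0.   1.7]
0.72 [301.6 171.2 370.2 241. ]
  shaker 4 [ 0.4601 -0.1279] [ 3.5 -0.1 -1.1  0.1]
0.55 [304.5 244.8 357.4 326.4]
mark 0.96 3520 [ 0.6248 -0.2016] [ 0.6243 -0.2032]
mark 0.77 3213 [ 0.6081 -0.101 ] [ 0.6078 -0.1027]
mark 0.61 2983 [0.5763 0.1223] [0.5771 0.123 ]
mark 0.56 3025 [0.5954 0.0107] [0.5955 0.0088]
```

View pics/w1.png

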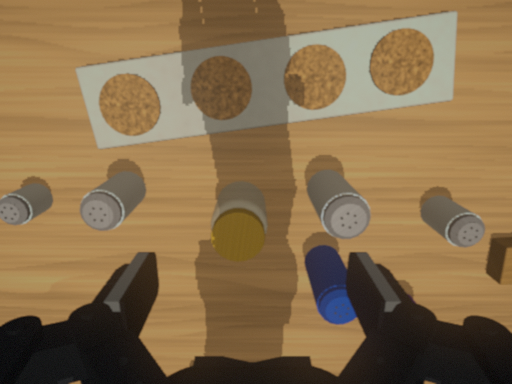

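The discs and shakers match the networks' output. In this view sh4 is at (345,215), the jar at (240,235) and the blue lookalike at (330,285). I'll move above sh4 and take one close look.

```bash
python3 -m creep '[[-0.48,0.83,0,0,1],[-0.97,1.67,0,0,1],[-0.97,1.67,0.9,0,1],[-0.97,1.67,1.7,0,1],[-0.97,1.67,1.7,0,1]]' | head -2
cat > look.py <<'E'
from h import *
import sys
n=int(sys.argv[1]);x0=[float(v) for v in sys.argv[2:4]];base=float(sys.argv[4]) if len(sys.argv)>4 else 0
s=status.observe();print(s['clock'],s['position'],s['tool_rot'].round(4))
im=grab_frame('wrist');cv2.imwrite('pics/w_%.2f.png'%s['clock'],im);C=cam('wrist',s)
for d in silhouettes('wrist','shaker_1'):
    e=np.array(d['extent'])*[512,384,512,384];ok=(e>3)&(e<np.array([509,381,509,381]))
    b=box(n,x0,C,base)
    if np.abs(b-e)[ok].max()<45:
        f=lambda x:(box(n,x,C,base)-e)*ok
        r=least_squares(f,x0,loss='soft_l1');print('shaker',n,round(d['p'],2),e.round(),r.x.round(4),r.fun.round(1),'units x,y:',((r.x-s['position'][:2])/.06*[1,-1]).round(2))
E
python3 look.py 4 .464 -.128; ls -t pics | head -1
```

```text
clock: 3.28
position: [0.4622, -0.1281, 0.1956]
3.275 [ 0.46219504 -0.12807057  0.19556292] [-3.1406e+00  4.7000e-03 -8.0000e-04]
shaker 4 0.88 [217. 137. 292. 230.] [ 0.4626 -0.1292] [ 1.   0.3 -1.  -0.3] units x,y: [0.01 0.02]
w_3.27.png
```

```bash
python3 -m creep '[[0.01,0.02,0.7,0,1],[0.01,0.02,1.4,0,1],[0.01,0.02,2.0,0,1],[0.01,0.02,2.22,0,1],[0.01,0.02,2.22,0,1]]' 40 && python3 -m creep '[[0,0,0,0,0.4],[0,0,0,0,0.3],[0,0,0,0,0.3],[0,0,0,0,0.3],[0,0,0,0,0.3]]' 40
```

```text
clock: 4.0
position: [0.4653, -0.1291, 0.0651]
tool_rot: [3.141, -0.001, 0.0]
force: [-0.3, -0.2, -0.2]
grip_width: 0.0853
finger_force: 0.0
clock: 4.62
position: [0.4656, -0.1293, 0.0655]
tool_rot: [3.141, -0.002, -0.0]
force: [-1.2, -1.3, 14.6]
grip_width: 0.0531
finger_force: 39.1
```

```bash
python3 -m creep '[[0,0,-0.3,0,0.3],[0,0,-0.9,0,0.3],[0,0,-1.6,0,0.3],[0,0,-2.2,0,0.3],[0,0,-2.3,0,0.3]]' && python3 -m creep '[[0.25,-0.56,0,0,0.3],[0.55,-1.26,0,0,0.3],[0.85,-1.96,0,0,0.3],[1.16,-2.66,0,0,0.3],[1.47,-3.36,0,0,0.3]]' && python3 -m creep '[[0.25,-0.55,0,0,0.3],[0.39,-0.84,0,0,0.3],[0.39,-0.84,0,0,0.3],[0.39,-0.84,0,0,0.3]]'
python3 look.py 4 .577 .1225 .132
python3 - <<'E'
from h import *
s=status.observe();C=cam('wrist',s)
for d in silhouettes('wrist','mark_a'):
    y,x=np.nonzero(d['mask']);e=np.array(d['extent'])*[512,384,512,384];print('mark',round(d['p'],2),len(x),e.round(),back((x.mean(),y.mean()),.022,C).round(4),back(((e[0]+e[2])/2,(e[1]+e[3])/2),.022,C).round(4))
E
```

```text
clock: 5.25
position: [0.4655, -0.1292, 0.2046]
tool_rot: [3.141, -0.004, -0.0]
force: [0.1, 0.5, -3.8]
grip_width: 0.0529
finger_force: 43.0
clock: 5.88
position: [0.5528, 0.074, 0.2013]
tool_rot: [3.141, 0.001, 0.0]
force: [0.1, -0.1, -2.8]
grip_width: 0.053
finger_force: 43.1
clock: 6.38
position: [0.5758, 0.1218, 0.2017]
tool_rot: [3.141, 0.001, -0.001]
force: [0.8, -0.6, -2.5]
grip_width: 0.053
finger_force: 43.1
6.375 [0.57577338 0.12183144 0.20172654] [ 3.1407e+00  8.0000e-04 -8.0000e-04]
shaker 4 0.72 [177. 177. 328. 362.] [0.5786 0.1224] [  2.1 -11.6  -2.1   0.7] units x,y: [ 0.05 -0.01]
mark 0.92 3136 [214. 125. 288. 190.] [0.586  0.1236] [0.5865 0.1233]
mark 0.87 4607 [330. 108. 405. 186.] [0.5968 0.0113] [0.5963 0.0113]
mark 0.84 4304 [444.  94. 512. 176.] [ 0.6081 -0.096 ] [ 0.6079 -0.0932]
mark 0.32 2397 [347. 251. 435. 366.] [ 0.4508 -0.0181] [ 0.4099 -0.0356]
```

```bash
python3 -m creep '[[0.02,-0.01,0.6,0,0.3],[0.02,-0.01,1.2,0,0.3],[0.02,-0.01,1.6,0,0.3],[0.02,-0.01,1.8,0,0.3],[0.02,-0.01,1.86,0,0.3]]' | head -4; python3 -m creep '[[0,0,0.02,0,0.3],[0,0,0.04,0,0.3],[0,0,0.04,0,0.3]]'
```

```text
clock: 7.15
position: [0.5774, 0.1235, 0.0904]
tool_rot: [3.142, 0.0, -0.0]
force: [0.5, 0.1, -2.2]
clock: 7.52
position: [0.5776, 0.1238, 0.0885]
tool_rot: [-3.141, -0.001, 0.0]
force: [-0.3, 0.0, -2.5]
grip_width: 0.0532
finger_force: 43.1
```

```bash
python3 -m creep '[[0,0,0.02,0,0.3],[0,0,0.04,0,0.3],[0,0,0.04,0,0.3]]'
```

```text
clock: 7.9
position: [0.5781, 0.1237, 0.0875]
tool_rot: [-3.142, -0.002, -0.0]
force: [-7.3, -3.4, 26.8]
grip_width: 0.0532
finger_force: 45.1
```

```bash
python3 -m creep '[[0,0,-0.01,0,0.7],[0,0,-0.01,0,1],[0,0,-0.01,0,1],[0,0,-0.01,0,1],[0,0,-0.2,0,1]]' && python3 -m creep '[[0,0,-0.5,0,1],[0,0,-1.3,0,1],[0,0,-2.2,0,1],[-1.0,-0.15,-2.2,0,1],[-1.95,-0.37,-2.2,0,1]]' && python3 -m creep '[[0,0,0.5,0,1],[0,0,0.5,0,1]]' && python3 look.py 3 .4605 .146 && python3 look.py 4 .578 .1225 .022
```

```text
clock: 8.52
position: [0.5769, 0.1237, 0.0975]
tool_rot: [3.141, 0.001, 0.0]
force: [-0.4, -0.3, -0.4]
grip_width: 0.0854
finger_force: 0.0
clock: 9.15
position: [0.4589, 0.146, 0.2307]
tool_rot: [-3.141, -0.001, -0.001]
force: [0.0, 1.6, 0.0]
grip_width: 0.0851
finger_force: 0.0
clock: 9.4
position: [0.4597, 0.1457, 0.1995]
tool_rot: [3.141, 0.001, 0.001]
force: [-0.1, -0.6, 0.8]
grip_width: 0.0854
finger_force: 0.0
9.4 [0.45966269 0.1457422  0.19951325] [3.1409e+00 1.4000e-03 8.0000e-04]
shaker 3 0.81 [222. 140. 287. 214.] [0.4614 0.1442] [ 1.1 -2.2 -1.1  1.1] units x,y: [0.03 0.03]
9.5 [0.46092659 0.1459732  0.2005333 ] [-3.1414e+00 -3.0000e-04 -1.0000e-04]
shaker 4 0.62 [244.   0. 341.  74.] [0.5748 0.1233] [ 1.6 -0.  -1.6 -0.1] units x,y: [1.9  0.38]
```

```bash
python3 -m creep '[[0.01,0.02,0.7,0,1],[0.01,0.02,1.4,0,1],[0.01,0.02,2.1,0,1],[0.01,0.02,2.42,0,1],[0.01,0.02,2.42,0,1]]' 40 | head -4 && python3 -m creep '[[0,0,0,0,0.4],[0,0,0,0,0.3],[0,0,0,0,0.3],[0,0,0,0,0.3],[0,0,0,0,0.3]]' 40
```

```text
clock: 10.22
position: [0.4608, 0.1446, 0.0539]
tool_rot: [3.141, 0.002, 0.0]
force: [-0.5, -0.4, 1.2]
clock: 10.85
position: [0.4617, 0.1448, 0.0557]
tool_rot: [-3.141, -0.002, -0.0]
force: [-0.9, -2.2, 11.4]
grip_width: 0.0492
finger_force: 39.6
```

```bash
python3 -m creep '[[0,0,-0.3,0,0.3],[0,0,-0.9,0,0.3],[0,0,-1.6,0,0.3],[0,0,-2.3,0,0.3],[0,0,-2.4,0,0.3]]' | head -2 && python3 -m creep '[[0.4,0.4,0,0,0.3],[0.9,0.9,0,0,0.3],[1.4,1.4,0,0,0.3],[1.9,1.9,0,0,0.3],[2.24,2.24,0,0,0.3]]' | head -2 && python3 -m creep '[[0,0,0.4,0,0.3],[0,0,0.8,0,0.3],[0,0,0.8,0,0.3]]'
python3 look.py 3 .5955 .010 .1
```

```text
clock: 11.48
position: [0.4621, 0.145, 0.2015]
clock: 12.1
position: [0.5961, 0.0085, 0.1977]
clock: 12.48
position: [0.5941, 0.0103, 0.1487]
tool_rot: [3.141, 0.004, 0.0]
force: [-0.5, 0.6, -1.5]
grip_width: 0.0491
finger_force: 42.2
12.475 [0.59412675 0.01025073 0.1487109 ] [3.1414e+00 3.6000e-03 4.0000e-04]
shaker 3 0.57 [189. 179. 315. 359.] [0.5994 0.011 ] [-6.8 -6.4  6.8  2.5] units x,y: [ 0.09 -0.01]
```

```bash
python3 -m creep '[[0,0,0.5,0,0.3],[0,0,0.9,0,0.3],[0,0,1.05,0,0.3],[0,0,1.12,0,0.3],[0,0,1.12,0,0.3]]' | head -4; python3 -m creep '[[0,0,0.02,0,0.3],[0,0,0.04,0,0.3],[0,0,0.04,0,0.3]]'
```

```text
clock: 13.2
position: [0.5958, 0.0104, 0.084]
tool_rot: [-3.142, -0.001, 0.0]
force: [-0.2, 0.3, -1.5]
clock: 13.58
position: [0.5954, 0.0103, 0.081]
tool_rot: [-3.142, -0.0, 0.0]
force: [-0.4, -1.0, -1.9]
grip_width: 0.0489
finger_force: 42.2
```

```bash
python3 -m creep '[[0,0,0.02,0,0.3],[0,0,0.04,0,0.3],[0,0,0.04,0,0.3]]' | sed -n 2,4p;  python3 -m creep '[[0,0,0.015,0,0.3],[0,0,0.015,0,0.3]]'
```

```text
position: [0.5953, 0.0104, 0.0784]
tool_rot: [-3.142, 0.0, 0.0]
force: [-0.1, -0.3, -2.4]
clock: 14.2
position: [0.5955, 0.0103, 0.0779]
tool_rot: [3.142, -0.0, 0.0]
force: [-1.4, -0.6, 3.3]
grip_width: 0.0489
finger_force: 42.6
```

```bash
python3 -m creep '[[0,0,0,0,0.7],[0,0,0,0,1],[0,0,0,0,1],[0,0,0,0,1],[0,0,-0.2,0,1]]' |head -2&& python3 -m creep '[[0,0,-0.5,0,1],[0,0,-1.3,0,1],[0,0,-2.1,0,1],[-0.4,0.7,-2.1,0,1],[-0.8,1.5,-2.1,0,1]]' |head -2&& python3 -m creep '[[-0.5,0.8,0,0,1],[-1.0,1.7,0,0,1],[-1.5,2.6,0,0,1],[-2.06,3.54,0,0,1],[-2.06,3.54,0.5,0,1]]' && python3 -m creep '[[0,0,0.1,0,1],[0,0,0.1,0,1]]' |head -2 && python3 look.py 2 .424 -.292; python3 look.py 3 .5955 .0104 .022
```

```text
clock: 14.82
position: [0.5949, 0.0104, 0.0894]
clock: 15.45
position: [0.547, -0.0801, 0.217]
clock: 16.08
position: [0.422, -0.2969, 0.1875]
tool_rot: [3.138, -0.003, -0.007]
force: [2.2, 1.2, -0.8]
grip_width: 0.0856
finger_force: 0.0
clock: 16.32
position: [0.4245, -0.2913, 0.1801]
16.325 [ 0.42447135 -0.29128402  0.18013259] [-3.1412e+00 -1.0000e-04  1.7000e-03]
shaker 2 0.91 [219. 142. 277. 209.] [ 0.4289 -0.2874] [-0.5 -1.9  0.5  1.5] units x,y: [ 0.07 -0.06]
16.425 [ 0.42473761 -0.29148394  0.1805398 ] [ 3.1413e+00 -1.0000e-03  1.7000e-03]
```

```bash
python3 -m creep '[[0.06,-0.05,0.7,0,1],[0.06,-0.05,1.4,0,1],[0.06,-0.05,2.0,0,1],[0.06,-0.05,2.28,0,1],[0.06,-0.05,2.28,0,1]]' 40 | head -4 && python3 -m creep '[[0,0,0,0,0.4],[0,0,0,0,0.3],[0,0,0,0,0.2],[0,0,0,0,0.2],[0,0,0,0,0.2]]' 40
```

```text
clock: 17.15
position: [0.4275, -0.2888, 0.0427]
tool_rot: [-3.141, 0.001, 0.001]
force: [0.9, -0.4, -0.4]
clock: 17.77
position: [0.4281, -0.2894, 0.044]
tool_rot: [3.141, -0.002, 0.0]
force: [-2.6, 1.2, 12.7]
grip_width: 0.0449
finger_force: 39.0
```

```bash
python3 -m creep '[[0,0,-0.3,0,0.2],[0,0,-0.9,0,0.2],[0,0,-1.6,0,0.2],[0,0,-2.2,0,0.2],[0.2,-0.2,-2.3,0,0.2]]' | head -2 && python3 -m creep '[[0.5,-0.52,0,0,0.2],[1.0,-1.04,0,0,0.2],[1.6,-1.66,0,0,0.2],[2.2,-2.29,0,0,0.2],[2.7,-2.81,0,0,0.2]]' | head -2 && python3 -m creep '[[0.1,-0.11,0.4,0,0.2],[0.1,-0.11,0.8,0,0.2],[0.1,-0.11,0.8,0,0.2]]'
python3 look.py 2 .608 -.102 .088
```

```text
clock: 18.4
position: [0.4399, -0.2782, 0.1834]
clock: 19.02
position: [0.6025, -0.1057, 0.1801]
clock: 19.4
position: [0.6063, -0.1009, 0.1308]
tool_rot: [-3.141, 0.004, 0.001]
force: [0.2, 0.0, -1.8]
grip_width: 0.045
finger_force: 41.4
19.4 [ 0.60633092 -0.10086655  0.13076739] [-3.141e+00  3.700e-03  1.100e-03]
shaker 2 0.96 [195. 187. 310. 340.] [ 0.6077 -0.1005] [-0.8 -0.7  0.8  0.7] units x,y: [ 0.02 -0.01]
```

```bash
python3 -m creep '[[0.02,0.02,0.4,0,0.2],[0.02,0.02,0.8,0,0.2],[0.02,0.02,0.95,0,0.2],[0.02,0.02,1.02,0,0.2],[0.02,0.02,1.02,0,0.2]]' | sed -n 2,4p; python3 -m creep '[[0,0,0.02,0,0.2],[0,0,0.04,0,0.2],[0,0,0.04,0,0.2]]'
```

```text
position: [0.609, -0.1031, 0.0723]
tool_rot: [3.142, -0.001, 0.0]
force: [0.0, -0.2, -1.3]
clock: 20.5
position: [0.6086, -0.103, 0.0693]
tool_rot: [3.142, -0.0, 0.0]
force: [-0.9, -0.7, -1.5]
grip_width: 0.0449
finger_force: 41.4
```

```bash
python3 -m creep '[[0,0,0.02,0,0.2],[0,0,0.035,0,0.2],[0,0,0.035,0,0.2]]' | sed -n 2,4p;  python3 -m creep '[[0,0,0.015,0,0.2],[0,0,0.015,0,0.2]]'
```

```text
position: [0.6086, -0.103, 0.067]
tool_rot: [-3.142, 0.0, 0.0]
force: [-0.4, -0.2, -1.2]
clock: 21.12
position: [0.6087, -0.103, 0.0662]
tool_rot: [3.142, -0.0, 0.0]
force: [0.6, -0.4, -0.7]
grip_width: 0.0447
finger_force: 41.5
```

```bash
python3 -m creep '[[0,0,0.01,0,0.6],[0,0,0.01,0,1],[0,0,0.01,0,1],[0,0,0.01,0,1],[0,0,-0.2,0,1]]' |head -2&& python3 -m creep '[[0,0,-0.5,0,1],[0,0,-1.3,0,1],[0,0,-2.1,0,1],[-0.4,-0.7,-2.1,0,1],[-0.8,-1.5,-2.1,0,1]]' |head -2&& python3 -m creep '[[-0.3,-0.9,0,0,1],[-0.7,-1.8,0,0,1],[-1.1,-2.7,0,0,1],[-1.5,-3.6,0,0,1],[-1.76,-4.5,0,0,1]]' |head -2&& python3 -m creep '[[0,-0.25,0.5,0,1],[0,-0.25,0.8,0,1],[0,-0.25,0.8,0,1]]' |head -2 && python3 look.py 1 .455 .272
```

```text
clock: 21.75
position: [0.6081, -0.1029, 0.078]
clock: 22.38
position: [0.5601, -0.0126, 0.2056]
clock: 23.0
position: [0.4539, 0.2586, 0.2053]
clock: 23.38
position: [0.4544, 0.2718, 0.156]
23.375 [0.45443764 0.2717886  0.15602197] [3.1407e+00 1.1000e-03 8.0000e-04]
shaker 1 0.82 [227. 159. 281. 222.] [0.4487 0.2706] [ 0.3 -0.6 -0.3  0.5] units x,y: [-0.1   0.02]
```

```bash
python3 -m creep '[[-0.07,0.02,0.7,0,1],[-0.07,0.02,1.4,0,1],[-0.07,0.02,1.9,0,1],[-0.07,0.02,2.13,0,1],[-0.07,0.02,2.13,0,1]]' 40 | head -4 && python3 -m creep '[[0,0,0,0,0.4],[0,0,0,0,0.3],[0,0,0,0,0.2],[0,0,0,0,0.2],[0,0,0,0,0.2]]' 40
```

```text
clock: 24.1
position: [0.4509, 0.2708, 0.0288]
tool_rot: [3.142, -0.0, 0.0]
force: [1.1, 0.2, 0.6]
clock: 24.72
position: [0.4512, 0.271, 0.0294]
tool_rot: [-3.141, -0.001, 0.0]
force: [-2.2, -1.1, 13.7]
grip_width: 0.0411
finger_force: 38.6
```

```bash
python3 -m creep '[[0,0,-0.3,0,0.2],[0,0,-1.0,0,0.2],[0,0,-1.8,0,0.2],[0,0,-2.6,0,0.2],[0,0,-3.0,0,0.2]]' | head -2 && python3 -m creep '[[0.2,0.6,0,0,0.2],[0.5,1.4,0,0,0.2],[0.8,2.2,0,0,0.2],[1.1,3.0,0,0,0.2],[1.4,3.8,0,0,0.2]]' | head -2 && python3 -m creep '[[0.3,0.8,0,0,0.2],[0.6,1.6,0,0,0.2],[0.9,2.4,0,0,0.2],[1.2,3.2,0,0,0.2],[1.49,4.09,0,0,0.2]]' | head -2 && python3 -m creep '[[0,0,0.5,0,0.2],[0,0,1.2,0,0.2],[0,0,1.5,0,0.2],[0,0,1.5,0,0.2]]'
python3 look.py 1 .6245 -.2025 .085
python3 - <<'E'
from h import *
s=status.observe();C=cam('wrist',s)
for d in silhouettes('wrist','mark_a'):
    y,x=np.nonzero(d['mask']);e=np.array(d['extent'])*[512,384,512,384];print('mark',round(d['p'],2),len(x),e.round(),back(((e[0]+e[2])/2,(e[1]+e[3])/2),.022,C).round(4))
E
```

```text
clock: 25.35
position: [0.4511, 0.271, 0.2122]
clock: 25.98
position: [0.535, 0.0411, 0.2097]
clock: 26.6
position: [0.6246, -0.2037, 0.2098]
clock: 27.1
position: [0.6239, -0.2024, 0.1184]
tool_rot: [-3.141, 0.001, 0.0]
force: [0.1, 0.3, -0.9]
grip_width: 0.0408
finger_force: 41.0
27.1 [ 0.6239216  -0.20237498  0.11844378] [-3.1411e+00  1.2000e-03  5.0000e-04]
shaker 1 0.72 [202. 204. 302. 335.] [ 0.6194 -0.2016] [ 0.2  1.4 -0.2 -1.1] units x,y: [-0.08 -0.01]
mark 0.95 1505 [  1. 193.  31. 269.] [ 0.596  -0.0193]
mark 0.92 2827 [ 70. 166. 171. 260.] [ 0.6108 -0.1021]
mark 0.69 5511 [204. 145. 305. 224.] [ 0.6331 -0.2037]
```

```bash
python3 -m creep '[[0.04,0,0.5,0,0.2],[0.04,0,0.85,0,0.2],[0.04,0,1.0,0,0.2],[0.04,0,1.06,0,0.2],[0.04,0,1.06,0,0.2]]' | sed -n 2,4p; python3 -m creep '[[0,0,0.02,0,0.2],[0,0,0.03,0,0.2],[0,0,0.03,0,0.2]]' | sed -n 2,4p;  python3 -m creep '[[0,0,0.02,0,0.2],[0,0,0.03,0,0.2],[0,0,0.03,0,0.2]]'
```

```text
position: [0.6269, -0.2027, 0.0552]
tool_rot: [3.141, -0.0, 0.0]
force: [0.9, -0.1, -1.4]
position: [0.6267, -0.2026, 0.0531]
tool_rot: [3.142, -0.0, 0.0]
force: [-0.1, 0.0, -0.5]
clock: 28.62
position: [0.6267, -0.2026, 0.0516]
tool_rot: [3.142, -0.0, 0.0]
force: [-2.8, 0.7, 5.6]
grip_width: 0.0405
finger_force: 41.8
```

Contact made. Next I'll release, back away and inspect all four.

```bash
python3 -m creep '[[0,0,0,0,0.6],[0,0,0,0,1],[0,0,0,0,1],[0,0,0,0,1],[0,0,-0.2,0,1]]' |head -2&& python3 -m creep '[[0,0,-0.8,0,1],[0,0,-1.6,0,1],[0,0,-2.4,0,1],[0,0,-3.2,0,1],[-0.5,-0.5,-3.8,0,1]]' |head -2&& python3 -m creep '[[-0.4,-0.8,0,0,1],[-0.8,-1.6,0,0,1],[-1.2,-2.4,0,0,1],[-1.2,-2.4,0,0,1],[-1.2,-2.4,0,0,1]]' 
python3 - <<'E'
from h import *
s=status.observe();im=grab_frame('wrist');cv2.imwrite('pics/end.png',im);W=cam('wrist',s);dw=silhouettes('wrist','shaker_1')
grab_frame('scene');ds=silhouettes('scene','shaker_1');S=cam('scene')
M={4:(.577,.1225),3:(.5955,.010),2:(.608,-.102),1:(.6245,-.2025)}
for n,x0 in M.items():
    for nm,dd,C in (('w',dw,W),('s',ds,S)):
        if not dd: continue
        b=box(n,x0,C,.022);es=[np.array(d['extent'])*[512,384,512,384] for d in dd]
        e=min(es,key=lambda e:np.abs(b-e).max());r=least_squares(lambda x:box(n,x,C,.022)-e,x0,loss='soft_l1')
        print(n,nm,r.x.round(4),'off mm',((r.x-x0)*1e3).round(1),r.fun.round(1))
E
```

```text
clock: 29.25
position: [0.6261, -0.2024, 0.0629]
clock: 29.88
position: [0.5971, -0.1737, 0.2937]
clock: 30.5
position: [0.5248, -0.029, 0.292]
tool_rot: [3.141, -0.001, 0.0]
force: [-0.6, -0.5, -0.2]
grip_width: 0.0853
finger_force: 0.0
4 w [0.5751 0.1243] off mm [-1.9  1.8] [ 0.9  0.8 -2.3 -0.7]
4 s [0.5799 0.1232] off mm [2.9 0.7] [ 1.4  0.5 -1.4 -0.4]
3 w [0.5957 0.0091] off mm [ 0.2 -0.9] [-0.7 -0.8  1.   1.1]
3 s [0.6058 0.0111] off mm [10.3  1.1] [ 1.1 -1.6 -1.2  1.4]
2 w [ 0.6104 -0.1014] off mm [2.4 0.6] [ 0.4 -0.5 -0.3  0.5]
2 s [ 0.6107 -0.1011] off mm [2.7 0.9] [ 0.1 -0.2 -0.1  0.2]
1 w [ 0.6246 -0.2024] off mm [0.1 0.1] [-0.  -0.5  0.   0.5]
1 s [ 0.6293 -0.1977] off mm [4.8 4.8] [ 0.6 -2.7 -0.6  2.1]
```

View pics/end.png

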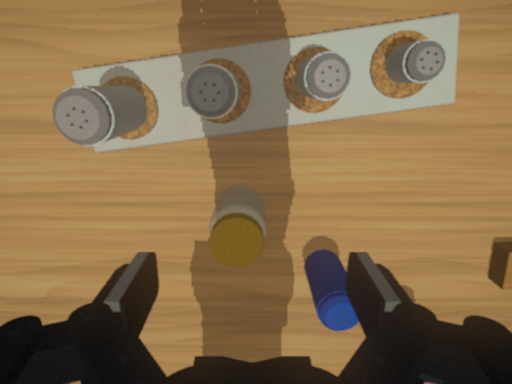

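The final view shows all four shakers upright on their discs: sh4 (95,112), sh3 (212,90), sh2 (325,75) and sh1 (420,60). The jar (238,235) has not moved, and the wrist view puts every shaker within about 3 mm of its disc centre.

```bash
python3 -c "
from workcell import bot;print(bot.job_done())"
```

```text
the job is handed in; nothing more can be done
None
```

I handed the job in with all four shakers upright and released on their cork discs, tallest at the popper end down to shortest; the last wrist-camera check put each within about 3 mm of its disc centre, and the jar was not touched. The scene camera read shaker_3 about 10 mm off centre, still inside the 14 mm limit.

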